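Push the screw cap up the cap rail into its pocket

ROBOT

A 6-joint arm with a two-finger parallel gripper is mounted at the origin on a cart in front of the work surface, level with it; the furniture and walls round the work are solid. World frame = base frame: x ahead of the robot, y to its left, z up, the work surface at z = 0. Lengths are in m, angles in rad, forces in N, time in s.
With the tool pointing down it reaches from about 0.375 to 0.825 m from the base axis. Payload 5.5 kg.
Tool frame: the origin (TCP) lies midway between the tips of the shut fingers; the grasp point (between the pads) lies manip.tcp_to_grasp behind it (manip.tcp_to_grasp is the distance from the TCP to the grasp point, in m); z points along the fingers, y is the line along which they close (so a half turn about z gives the same grasp; the last joint's range is limited). The gripper opens to 85 mm and grips with 20 to 120 N. Pads are 22 mm wide; open, the fingers measure 114 mm over their backs; the gripper's body (76 mm by 85 mm) begins 54 mm behind the grasp point. The pads swing forward as they close: fully open they stand 13 mm farther back than shut.
Start: joints at [-1.129, 0.314, -0.047, 1.21, 0, 1.571], TCP at [0.257, -0.542, 0.231] pointing down, gripper open.
Joint ranges: [-2.67, 2.67], [-0.69, 1.73], [-1.03, 1.25], [-2.08, 2.16], [-1.42, 1.45], [-3.14, 3.14]. Speed limits (rad/s): [2.39, 2.39, 3.01, 3.14, 3.14, 3.14].

INTERFACE

Orientations are given as a 3x3 rotation matrix whose columns are the frame's x, y, z axes.
In Python, from workcell import manip gives the robot as it stands. The module is installed in compiled form; this text tells all that it offers.
- The arm moves only by the tool step_arm, never from a script. Its argument "commands" is a list of rows, each a list of 2 entries, a list of its own where there are three numbers: the shift along the tool's x, y, z in cm, then the turn about the tool's z in degrees. In form: [[[dx, dy, dz], roll], ...]. A call has 1 to 8 rows; each row shifts and turns the commanded pose from where the row before left it, along the tool's axes as they then stand; what a row does not reach is not made up. A row lasts 1/12 s, in which the tool goes at most 41.7 mm and 7.16 degrees, less where a joint would pass 70% of its speed; a pose out of reach is approached as far as the arm can. A call is refused whole if a number of a shift passes 4.17 or a number of a turn 7.16, either way. A call with a gripper value outside its range is refused whole. "fingers" is the finger opening in cm, from 0 to 8.54, set as the call begins (left out, the last holds). The fingers move at their own pace and stop on an object; "force" is the grip in N (left out, the last holds). Time passes only in rows, so rows that do not move let the fingers close. It gives the time, the measured TCP pose, the force, the opening and the grip force at its end, in the units of the state.
- manip.observe(): the state, without advancing time (a new reading comes with each control period).
- manip.camera(name): name is "side" or "top"; returns a dict with "color" (400x640x3 uint8, red, green, blue), "camera_matrix" (3x3 intrinsics, pixels), "rvec" (rotation vector, rad) and "tvec" (3), from world to camera coordinates, as OpenCV has them. Camera axes: x right, y down, z forward; pixel columns grow to the right and rows downward; lengths in m; the calibration is good to about 2 mm. A picture is of the moment at which its call begins. There is no depth.
- manip.sign_off(): hands the job in; it is judged then, once.
The state is a dict: "time": time; "q": joint angles; "joint_vel": joint speeds; "joint_efforts": joint torques, N m; "ee_pos": TCP position; "tcp_rot": TCP orientation; "contact_force": force on the tool from outside, world axes, zero at the start; "torque": the same for the moment, N m; "opening": finger opening in m; "finger_force": force on a finger pad.
Only numpy, scipy, OpenCV 4.12 (cv2) and the standard library are available. Lean on these libraries where they do the work, as an engineer would, in place of code of your own. Each camera call takes 0.05 s, during which the arm holds its last target. There are 200 camera calls.

TASK

The orange screw cap stands on edge at the low end of the sloped metal gutter. With a fingertip, gently roll it up along the gutter and over the red wedge, so that it sits still on edge in the pocket between the wedge and the blue stop and cannot roll back when you let go. Only push it: do not squeeze it, lift it or take it out of the gutter, and leave the other things on the bench where they are.

Things in the scene. Friction and masses are not known exactly. Their poses are not given: they have to be found in the camera images.
- cap: orange ribbed plastic screw cap, 53 mm across, 24 mm thick, 12 to 26 g, on edge in the gutter so that it rolls like a wheel. Origin at the centre of its open face, on the rolling axis; own z is that axis and points across the gutter away from the robot; its x, y turn as it rolls. Starts at rest at the low stop, and rolls back there if let go short of the pocket
- cap_center (a point): the centre of the orange cap, on its rolling axis, midway through its 24 mm thickness. 26.5 mm above the gutter's floor while it rolls
- channel: the sloped aluminium gutter, fixed. Origin on its floor surface, mid width. Own z square to the floor (8 degrees off vertical), own x across the gutter, away from the robot, own y along the floor DOWNHILL: uphill is -y (roughly to the robot's right, heading varies). Floor 28 mm wide between walls 4 mm thick that stand 12 mm above it, so 41 mm of the cap stands above the walls
- low_stop (a point): gutter's grey low stop, 14 mm high: mid-width point on the floor at its inner face, at y +0.135 in the gutter's frame. The cap starts against it, centre at y +0.108
- wedge_edge (a point): upper edge of the red wedge across the floor, mid width, 4 mm above the floor, at y -0.075 in the gutter's frame. The wedge rises from the floor at about y -0.052 (10 degrees steeper than the floor) and drops off square at this edge, so the cap rolls over it one way: it drops into the pocket once its centre is past the edge and cannot come back
- upper_stop (a point): the blue upper stop, 8 mm thick, 40 mm wide, 42 mm high above the floor: mid-width point on the floor at its face, at y -0.1195 in the gutter's frame
- pocket (a point): centre of the cap when it rests in the pocket between red wedge and blue stop: in the gutter's frame x 0, y -0.089, z 0.0265. About 4 mm is left between the cap and the blue stop there
- cap_rail: the fixed stand that carries the gutter: grey base plate 70 by 250 mm with two posts. Origin on the bench under the gutter's origin, which is 36 mm above it; own z up, own y towards the low end
- carboy: very large round glass carboy, fixed, about 0.3 m across and 0.59 m tall, behind and to the right of the rail. Origin under its centre. Keep the arm clear of it, it stands between the arm's start and the rail
- dropper_br: small brown dropper bottle with black cap, 44 mm across, 85 mm tall, loose, on the far side of the rail; bystander. Origin under its centre
- weighing_bottle0: small clear glass weighing bottle with lid, 42 mm across, 44 mm tall, loose, on the far side of the rail; bystander. Origin under its centre
- black_plug: black mains plug lying on its side, 38 by 60 mm, 24 mm tall, loose, on the far side of the rail; bystander. Origin under its centre
- timer: white bench timer, 62 mm square, 22 mm tall, loose, on the near side of the rail; bystander. Origin under its centre
- spatula: steel spatula with wooden grip, 172 mm long along its own y, 11 mm tall, loose, on the near side of the rail; bystander. Origin under its centre
Things that resemble listed ones, but are neither listed nor needed, are in the scene too. There is more than one size of the cap; the job needs the smallest.

How it is judged:
On the way:
1. the cap has been rolled on edge up the gutter, clear of the low stop and still short of the wedge (y of cap_center in the frame of channel between -0.05 and 0.05 m and z of cap_center in the frame of channel below 0.034 m), for 0.05 s.
At the end, for the whole second after the job is handed in: The cap rests on edge between red wedge and blue stop: centre within 7 mm of the pocket point along the gutter, 6 mm across, 4 mm in height, axis within 0.2 rad of square across, slower than 0.02 m/s. The five loose bystanders are within 20 mm of where they began (y of cap_center in the frame of channel between -0.096 and -0.082 m and z of cap_center in the frame of channel between 0.023 and 0.031 m and x of cap_center in the frame of channel between -0.006 and 0.006 m and angle between the z axis of cap and the x axis of channel, either way round below 0.2 rad and linear speed of cap below 0.02 m/s and distance of each of dropper_br, weighing_bottle0, black_plug, timer, spatula from where it was at the start of the episode below 0.02 m); the robot touches nothing.
It fails at once if the cap is lifted: its centre more than 42 mm above the gutter's floor (it rolls at 26.5 mm, and at 30.5 mm over the wedge) (z of cap_center in the frame of channel above 0.042 m).
It fails at once if the cap leaves the gutter (x of cap_center in the frame of channel above 0.02 m or x of cap_center in the frame of channel below -0.02 m or z of cap_center in the frame of channel below 0.015 m).
It fails at once if the fingers squeeze or press the cap with more than 25 N (contact force between the fingers and cap above 25 N).
It fails at once if the cap is flung: faster than 0.9 m/s (linear speed of cap above 0.9 m/s).
It fails at once if a loose bystander is shifted by more than 20 mm (distance of any of dropper_br, weighing_bottle0, black_plug, timer, spatula from where it was at the start of the episode above 0.02 m).
It also fails if it takes over 48 s, if anything falls off the work surface, if the arm or the gripper's body presses on something with over 40 N, if the wrist force passes 120 N, or if a joint passes its speed limit or range.

## Working session

There is one attempt and no reset: what is moved stays moved. The work goes in short steps, Python scripts to look and compute and a tool call to move; the robot and the scene stay as the last step left them, time stands still between calls to the robot, and variables do not carry over. Pictures are saved under pics/ and viewed, at most 10 in all, crops included, and the job is handed in when it is done.

Besides the shell and the picture viewer there is one more tool, called after "Call:" by a JSON object that holds its "name" and its "arguments", one argument or row to a line. step_arm: Moves the arm, as the interface text tells. Its arguments: {"type":"object","properties":{"commands":{"type":"array","items":{"type":"array"}},"fingers":{"type":"number"},"force":{"type":"number"}},"required":["commands"]}

```bash
mkdir -p pics; cat > h.py <<'E'
import numpy as np, cv2
from workcell import manip
def snap(name,fn):
    c=manip.camera(name); cv2.imwrite(f'pics/{fn}.png',cv2.cvtColor(c['color'],cv2.COLOR_RGB2BGR)); np.savez(f'pics/{fn}.npz',**c); return c
def ray(c,uv):
    R=cv2.Rodrigues(np.array(c['rvec'],float))[0]; t=np.array(c['tvec'],float).ravel()
    d=R.T@np.linalg.inv(c['camera_matrix'])@np.array([uv[0],uv[1],1.]); return -R.T@t,d/np.linalg.norm(d)
def onplane(c,uv,z):
    o,d=ray(c,uv); return o+d*(z-o[2])/d[2]
def tri(c1,a,c2,b):
    o,d=ray(c1,a);p,e=ray(c2,b)
    s=np.linalg.lstsq(np.c_[d,-e],p-o,rcond=None)[0]; x=o+d*s[0];y=p+e*s[1]; return (x+y)/2,np.linalg.norm(x-y)
def proj(c,P):
    return cv2.projectPoints(np.atleast_2d(np.array(P,float)),np.array(c['rvec'],float),np.array(c['tvec'],float),np.array(c['camera_matrix'],float),None)[0].reshape(-1,2)
E
python3 - <<'E'
from h import *
np.set_printoptions(precision=3,suppress=True)
for n in('side','top'):
    c=snap(n,n+'0'); print(n,ray(c,(320,200)))
s=manip.observe(); print(s['time'],s['tcp_rot'],s['ee_pos'],manip.tcp_to_grasp)
E
```

```text
side (array([0.05 , 1.086, 0.77 ]), array([ 0.354, -0.72 , -0.597]))
top (array([0.284, 0.241, 1.274]), array([ 0.169, -0.001, -0.986]))
0.1 [[ 0.904  0.428 -0.001]
 [ 0.428 -0.904  0.001]
 [ 0.    -0.002 -1.   ]] [ 0.256 -0.542  0.231] 0.0187
```

View pics/side0.png

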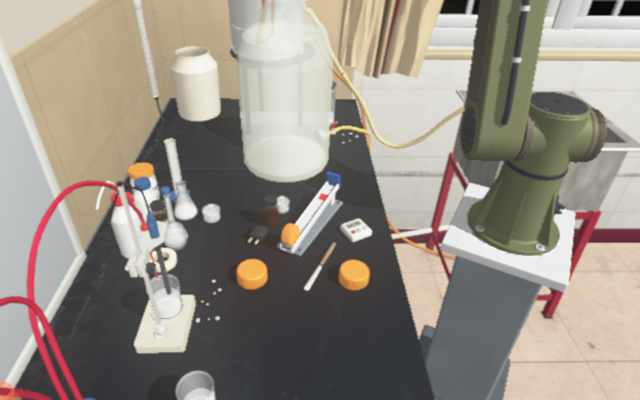

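View pics/top0.png

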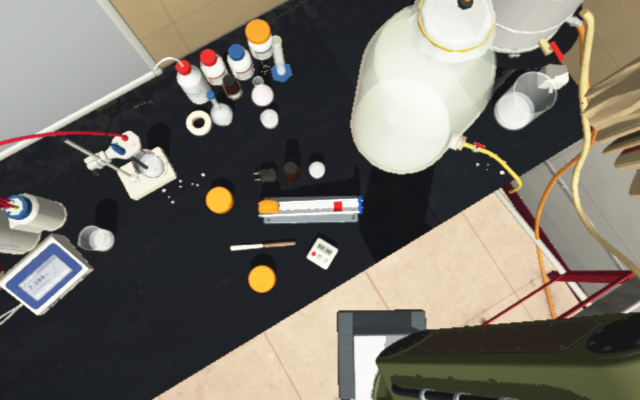

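Side view: the cap in the gutter is at about (290,234), the blue stop at (333,180), and the carboy behind and to the right. In the top view the cap is at (268,208), the red wedge at (338,206) and the blue stop at (360,205).
Possible mix-ups, by top pixel: the cap in the gutter (268,208), loose larger caps (219,200) and (262,279), and the orange bottle lid (259,30). I choose (268,208), the small one on edge in the gutter, and check it in one close crop.

```bash
python3 - <<'E'
from h import *
a=cv2.imread('pics/side0.png')[165:260,235:385]; b=cv2.imread('pics/top0.png')[150:270,220:370]
f=lambda i:cv2.resize(i,None,fx=5,fy=5,interpolation=cv2.INTER_CUBIC)
a=cv2.resize(a,(430,272),interpolation=cv2.INTER_CUBIC)
b=cv2.resize(b,(750,600),interpolation=cv2.INTER_CUBIC)
a=cv2.resize(cv2.imread('pics/side0.png')[165:260,260:350],(540,570),interpolation=cv2.INTER_CUBIC)
t=cv2.resize(cv2.imread('pics/top0.png')[185:235,245:378],(798,300),interpolation=cv2.INTER_CUBIC)
s=cv2.resize(cv2.imread('pics/side0.png')[165:260,270:350].transpose(1,0,2),(570*4//3,480*0+300),interpolation=cv2.INTER_CUBIC)[:, :798]
cv2.imwrite('pics/crop.png',np.vstack([t,np.pad(s,((0,0),(0,798-s.shape[1]),(0,0)))]))
E
```

```text
(no output)
```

View pics/crop.png

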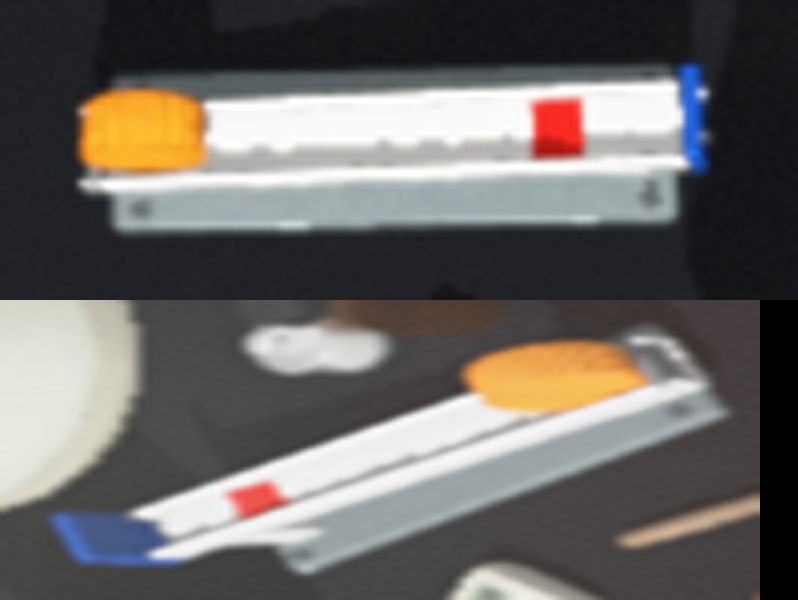

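The crop confirms the small ribbed orange cap on edge against the grey low stop. In the top part the red wedge's edges are at crop x 532 and 582, and the blue stop is at about 690. Next I fit the gutter pose to these features.

```bash
cat > fit.py <<'E'
from h import *
from scipy.optimize import least_squares
from scipy.spatial.transform import Rotation as Ro
np.set_printoptions(precision=4,suppress=True)
T=dict(np.load('pics/top0.npz'));S=dict(np.load('pics/side0.npz'))
def frame(p):
    # rail: z up, y toward low end with heading p[2], x = y x z
    y=np.array([np.cos(p[2]),np.sin(p[2]),0]);z=np.array([0,0,1.]);x=np.cross(y,z)
    Rr=np.c_[x,y,z]; return Rr, Rr@Ro.from_euler('x',-8,degrees=True).as_matrix(), np.array([p[0],p[1],0])
def ch(p,P): Rr,Rc,o=frame(p); return o+[0,0,.036]+np.atleast_2d(P)@Rc.T
def rl(p,P): Rr,Rc,o=frame(p); return o+np.atleast_2d(P)@Rr.T
def cen(c,lo,hi,box):
    h=cv2.cvtColor(c['color'],cv2.COLOR_RGB2HSV); m=cv2.inRange(h,lo,hi); k=np.zeros_like(m); k[box[1]:box[3],box[0]:box[2]]=1; v,u=np.nonzero(m*k); return np.array([u.mean(),v.mean()]),(u.min(),u.max(),v.min(),v.max())
if __name__=='__main__':
    O=((8,150,120),(22,255,255))
    ct,bt=cen(T,*O,(250,190,285,225)); cs,bs=cen(S,*O,(275,215,305,255)); print(ct,bt,cs,bs)
    print('cap tri',tri(T,ct,S,cs))
    t=lambda u,v:np.array([245+u/6-.5,185+v/6-.5])
    plate=[(.035,.125,.006),(.035,-.125,.006),(-.035,-.125,.006),(-.035,.125,.006)]
    pl=[t(112,77),t(678,67),t(676,220),t(114,232)]
    cw=[(.014,-.075,.004),(.014,-.052,0)]; wl=[t(582,99),t(532,101)]
    def res(p):
        return np.r_[(proj(T,rl(p,plate))-pl).ravel(),(proj(T,ch(p,cw))-wl).ravel(),(proj(T,ch(p,[0,.108,.0265]))-ct).ravel(),(proj(S,ch(p,[0,.108,.0265]))-cs).ravel()]
    r=least_squares(res,[.45,.2,1.57],loss='soft_l1'); print(r.x); print(res(r.x).reshape(-1,2))
    p=r.x; np.save('p.npy',p)
    print('axes',frame(p)[1]); 
    for n,P in dict(cap=(0,.108,.0265),wedge=(0,-.075,.004),pocket=(0,-.089,.0265),stop=(0,-.1195,.042)).items(): print(n,ch(p,P)[0])
    print('stop proj',proj(T,ch(p,[(.02,-.1195,.042),(-.02,-.1195,.042)])),cen(T,(105,150,80),(125,255,255),(350,190,370,220)))
    for z in (0,.3): print('carboy',z,onplane(T,(397,130),z))
    for n,uv,z in(('timer',(322,253),.022),('spat',(263,245),.01),('drop',(291,165),.085),('wb',(317,164),.044),('plug',(264,174),.02)): print(n,onplane(T,uv,z))
E
python3 fit.py
```

```text
[268.2095 206.3478] (np.int64(258), np.int64(278), np.int64(200), np.int64(213)) [289.5363 233.5467] (np.int64(281), np.int64(298), np.int64(223), np.int64(244))
cap tri (array([0.4788, 0.374 , 0.0476]), np.float64(0.0008251606433739323))
[0.4764 0.2639 1.5665]
[[ 1.2261 -0.8601]
 [ 0.1146 -0.052 ]
 [ 1.0647  0.3961]
 [ 0.5801 -0.7443]
 [-2.251  -0.2527]
 [-2.5784 -0.0467]
 [-0.2543  0.603 ]
 [ 0.7129  0.5395]]
axes [[ 1.      0.0043  0.0006]
 [-0.0043  0.9903  0.1392]
 [ 0.     -0.1392  0.9903]]
cap [0.4769 0.3746 0.0472]
wedge [0.4761 0.1902 0.0504]
pocket [0.476  0.1795 0.0746]
stop [0.4759 0.1514 0.0942]
stop proj [[355.4254 195.2992]
 [355.7894 211.1708]] (array([360.1379, 204.1897]), (np.int64(358), np.int64(362), np.int64(195), np.int64(213)))
carboy 0 [0.6946 0.0244 0.    ]
carboy 0.3 [0.5978 0.0755 0.3   ]
timer [0.3582 0.2365 0.022 ]
spat [0.3819 0.391  0.01  ]
drop [0.5782 0.3125 0.085 ]
wb [0.5901 0.2464 0.044 ]
plug [0.5705 0.3887 0.02  ]
```

```bash
python3 - <<'E'
from fit import *
p=np.load('p.npy');Rr,Rc,o=frame(p);o=o+[0,0,.036]
a,ba=cen(T,(0,130,90),(7,255,255),(325,195,350,215));b,bb=cen(S,(0,100,90),(7,255,255),(310,185,335,210));print(a,ba,b,bb)
X,e=tri(T,a,S,b);print('wedge tri',X,e,(X-o)@Rc)
a,ba=cen(T,(105,120,60),(125,255,255),(350,190,370,220));b,bb=cen(S,(105,120,60),(125,255,255),(320,165,350,195));print(a,ba,b,bb)
X,e=tri(T,a,S,b);print('stop tri',X,e,(X-o)@Rc)
X=tri(T,(268.3,206.5),S,(289.5,233.5))[0];print('cap',X,(X-o)@Rc)
print('px/m',[proj(T,[.476,.27+d,.05])[0] for d in(0,.1)])
E
```

```text
[337.5 206. ] (np.int64(334), np.int64(341), np.int64(202), np.int64(210)) [322.7949 196.6154] (np.int64(319), np.int64(327), np.int64(194), np.int64(200))
wedge tri [0.4778 0.1952 0.0474] 0.0018832677385266056 [ 0.0017 -0.0697  0.0018]
[360.2836 203.8507] (np.int64(358), np.int64(362), np.int64(195), np.int64(213)) [334.4565 177.7174] (np.int64(327), np.int64(340), np.int64(172), np.int64(184))
stop tri [0.4748 0.1379 0.0787] 0.0038248714966112405 [-0.001  -0.1307  0.0247]
cap [0.4786 0.3739 0.0477] [0.0018 0.1073 0.0268]
px/m [array([308.3917, 206.5707]), array([269.6102, 207.0918])]
```

```bash
python3 - <<'E'
from fit import *
# carboy: tangent rays in side view, r=.15
o,d1=ray(S,(243,140));_,d2=ray(S,(330,140))
a1,a2=[np.arctan2(d[1],d[0]) for d in(d1,d2)]
m=(a1+a2)/2;h=abs(a1-a2)/2;D=.15/np.sin(h);print('carboy side',o[:2]+D*np.array([np.cos(m),np.sin(m)]),h)
for uv,z in(((287,177),0),): print('front foot',onplane(S,uv,z))
print('tap tri',tri(T,(457,143),S,(333,131)))
for z in(.0,.2):print('hose end T',onplane(T,(517,188),z),'hose S', onplane(S,(395,141),z),onplane(S,(440,145),z))
print('bench edge',onplane(T,(500,190),0),onplane(T,(330,292),0))
E
```

```text
carboy side [ 0.7576 -0.0752] 0.11054608908965652
front foot [0.6511 0.1007 0.    ]
tap tri (array([ 0.6198, -0.1212,  0.0722]), np.float64(0.02896032313115248))
hose end T [ 0.5269 -0.2923  0.    ] hose S [ 0.4372 -0.291   0.    ] [ 0.2895 -0.3445  0.    ]
hose end T [ 0.4887 -0.2085  0.2   ] hose S [0.3367 0.0665 0.2   ] [0.2273 0.0269 0.2   ]
bench edge [ 0.5221 -0.246   0.    ] [0.2585 0.2171 0.    ]
```

Call:
{"name": "step_arm", "arguments": {
  "commands": [
    [[0,-3.4,0],0],
    [[0,-3.4,0],0],
    [[0,-3.4,0],0],
    [[0,-3.4,0],0],
    [[0,-3.4,0],0],
    [[3.75,-0.16,0],-5],
    [[3.75,-0.16,0],-5],
    [[3.75,-0.16,0],-5]
  ],
  "fingers": 0,
  "force": 20
}}

```text
time: 0.77
ee_pos: [0.2787, -0.3273, 0.2314]
tcp_rot: [[0.761, 0.648, 0.001], [0.648, -0.761, -0.001], [0.0, 0.001, -1.0]]
contact_force: [0.8, -0.2, -0.4]
opening: -0.0001
finger_force: 0.0
```

Call:
{"name": "step_arm", "arguments": {
  "commands": [
    [[3.75,-0.16,0],-5],
    [[3.75,-0.16,0],-5],
    [[3.75,-0.16,0],-5],
    [[3.75,-0.16,0],-5],
    [[3.75,-0.16,0],-5],
    [[3.75,-0.16,0],-5],
    [[3.75,-0.16,0],-5],
    [[3.75,-0.16,0],-5]
  ]
}}

```text
time: 1.43
ee_pos: [0.4248, -0.0706, 0.2311]
tcp_rot: [[0.164, 0.986, -0.0], [0.986, -0.164, 0.0], [0.0, -0.0, -1.0]]
contact_force: [0.9, 0.8, 0.6]
opening: 0.0005
finger_force: 0.0
```

Call:
{"name": "step_arm", "arguments": {
  "commands": [
    [[3.75,-0.16,0],-5],
    [[3.75,-0.16,0],-5],
    [[3.75,-0.16,0],-5],
    [[3.75,-0.16,0],-5],
    [[3.75,-0.16,0],-5],
    [[3.75,-0.16,0],-5],
    [[3.75,-0.16,0],-5],
    [[3.75,-0.16,0],-5]
  ]
}}

```text
time: 2.1
ee_pos: [0.3712, 0.2189, 0.2311]
tcp_rot: [[-0.508, 0.861, -0.0], [0.861, 0.508, 0.0], [0.0, -0.0, -1.0]]
contact_force: [0.6, 0.7, 0.2]
opening: 0.0001
finger_force: 0.0
```

Call:
{"name": "step_arm", "arguments": {
  "commands": [
    [[3.75,-0.16,0],-5],
    [[3.75,-0.16,0],-5],
    [[3.75,-0.16,0],-5],
    [[0,3.5,0],-7],
    [[0,3.5,0],-7],
    [[0,3.5,0],-7],
    [[0,3.5,0],-7],
    [[0,0,0],0]
  ]
}}

```text
time: 2.77
ee_pos: [0.383, 0.4255, 0.2296]
tcp_rot: [[-0.96, 0.281, 0.0], [0.281, 0.96, 0.001], [0.0, 0.001, -1.0]]
contact_force: [-0.0, -0.6, 0.0]
opening: 0.0001
finger_force: 0.0
```

```bash
python3 - <<'E'
from h import *
s=manip.observe();R=np.array(s['tcp_rot']);print(s['time'],s['ee_pos'],np.degrees(np.arctan2(R[1,0],R[0,0])),s['q'],s['contact_force'])
E
```

```text
2.7667 [0.38300446 0.42546211 0.22957902] 163.67768995734556 [ 8.37357154e-01  2.61181914e-01 -1.20987647e-01  1.18744753e+00
  8.80705370e-04  1.12223593e+00] [-0.01448098 -0.60007189  0.00202668]
```

Call:
{"name": "step_arm", "arguments": {
  "commands": [
    [[0,0,0],-5.4],
    [[0,0,0],-5.4],
    [[0,0,0],-5.2],
    [[-3.2,0.5,0],0],
    [[-3.1,0.5,0],0],
    [[-3.1,0,3.5],0],
    [[0,0,4],0],
    [[0,0,3.5],0]
  ]
}}

```text
time: 3.43
ee_pos: [0.4733, 0.4292, 0.1234]
tcp_rot: [[-1.0, 0.015, 0.001], [0.015, 1.0, 0.001], [-0.001, 0.001, -1.0]]
contact_force: [-1.0, -1.2, 0.1]
opening: 0.0001
finger_force: 0.0
```

```bash
python3 - <<'E'
from h import *
s=manip.observe();R=np.array(s['tcp_rot']);print(s['time'],s['ee_pos'],np.degrees(np.arctan2(R[1,0],R[0,0])),s['contact_force'])
c=snap('side','s1');d=snap('top','t1')
print(proj(c,s['ee_pos']),proj(d,s['ee_pos']))
a=cv2.resize(c['color'][130:270,230:380],(450,420),interpolation=cv2.INTER_CUBIC);b=cv2.resize(d['color'][160:260,230:380][:, :115],(345,300))
b=np.pad(b,((0,120),(0,0),(0,0)))
cv2.imwrite('pics/c1.png',cv2.cvtColor(np.hstack([a,b]),cv2.COLOR_RGB2BGR))
E
```

```text
3.4333 [0.47333397 0.42915064 0.12336353] 179.15696322190263 [-0.95473073 -1.16536723  0.07351956]
[[279.12746551 223.0038266 ]] [[242.08492074 203.84872386]]
```

View pics/c1.png

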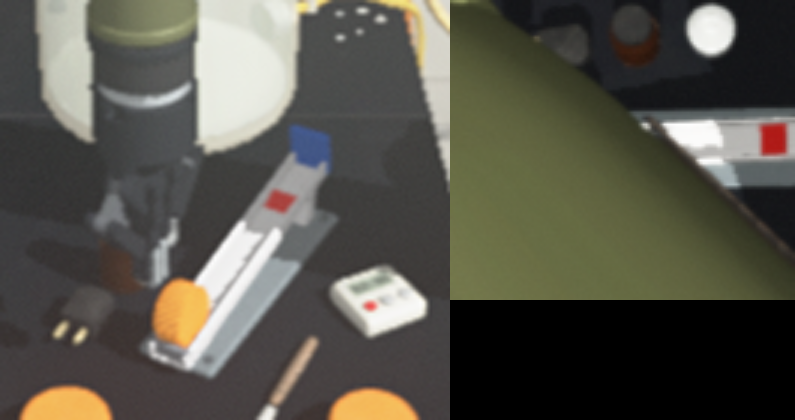

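The side crop shows the shut fingertips at crop (160,280), in the air above and beyond the cap at (180,312). The gutter, wedge and blue stop are all visible, but the arm hides the cap in the top view. I'll settle slightly further downhill before lowering.

Call:
{"name": "step_arm", "arguments": {
  "commands": [
    [[0,0.8,0],0],
    [[0,0,0],0],
    [[0,0,0],0]
  ]
}}

```text
time: 3.78
ee_pos: [0.4731, 0.4397, 0.1283]
tcp_rot: [[-1.0, 0.011, 0.004], [0.011, 1.0, 0.003], [-0.003, 0.003, -1.0]]
contact_force: [0.2, -0.1, 0.2]
opening: -0.0001
finger_force: 0.0
```

Call:
{"name": "step_arm", "arguments": {
  "commands": [
    [[-0.4,0,2.5],0],
    [[0,0,2.5],0],
    [[0,0,2.0],0],
    [[0,0,1.2],0],
    [[0,0,0],0],
    [[0,0,0],0]
  ]
}}

```text
time: 4.28
ee_pos: [0.4763, 0.4381, 0.0443]
tcp_rot: [[-1.0, 0.012, 0.001], [0.012, 1.0, 0.001], [-0.001, 0.001, -1.0]]
contact_force: [0.4, -0.2, 0.8]
opening: 0.0002
finger_force: 0.0
```

Call:
{"name": "step_arm", "arguments": {
  "commands": [
    [[0,-0.5,0.5],0],
    [[0,-0.5,0],0],
    [[0,-0.5,0],0],
    [[0,-0.4,0],0],
    [[0,-0.4,-0.05],0],
    [[0,-0.4,-0.05],0],
    [[0,0,0],0]
  ]
}}

```text
time: 4.87
ee_pos: [0.4757, 0.4098, 0.0395]
tcp_rot: [[-1.0, 0.013, 0.0], [0.013, 1.0, -0.0], [-0.0, -0.0, -1.0]]
contact_force: [0.4, 0.8, 1.0]
opening: 0.0002
finger_force: 0.0
```

```bash
cat >> h.py <<'E'
def capnow(n):
    import fit
    c=snap('side',n); p=np.load('p.npy'); O=((8,150,110),(22,255,255))
    h=cv2.cvtColor(c['color'],cv2.COLOR_RGB2HSV); m=cv2.inRange(h,*O); m[:160]=0;m[258:]=0;m[:,:270]=0;m[:,350:]=0
    k,l,st,ce=cv2.connectedComponentsWithStats(m); i=1+np.argmax(st[1:,4]); uv=ce[i]
    ys=np.linspace(.13,-.13,261); pr=proj(c,fit.ch(p,np.c_[ys*0,ys,ys*0+.0265])); e=np.linalg.norm(pr-uv,axis=1); j=e.argmin()
    s=manip.observe(); print(st[i],uv,'cap y %.3f world %s err %.1f'%(ys[j],fit.ch(p,[0,ys[j],.0265])[0].round(4),e[j])); print(s['time'],np.round(s['ee_pos'],4),np.round(s['contact_force'],1))
E
python3 -c "from h import *;capnow('s2')"
```

```text
[290 225  10  19 127] [293.9528 233.2598] cap y 0.099 world [0.4768 0.3657 0.0485] err 2.5
4.9167 [0.4757 0.4102 0.0394] [-0.  -0.6 -0.1]
```

Call:
{"name": "step_arm", "arguments": {
  "commands": [
    [[0,-0.5,-0.07],0],
    [[0,-0.6,-0.08],0],
    [[0,-0.7,-0.1],0],
    [[0,-0.7,-0.1],0],
    [[0,-0.7,-0.1],0],
    [[0,-0.7,-0.1],0],
    [[0,-0.7,-0.1],0],
    [[0,0,0],0]
  ]
}}

```text
time: 5.58
ee_pos: [0.475, 0.3629, 0.0458]
tcp_rot: [[-1.0, 0.013, -0.0], [0.013, 1.0, -0.001], [0.0, -0.001, -1.0]]
contact_force: [0.6, -0.4, 0.9]
opening: 0.0002
finger_force: 0.0
```

```bash
python3 -c "
from h import *
capnow('s3')
cv2.imwrite('pics/c3.png',cv2.resize(cv2.imread('pics/s3.png')[150:260,250:370],None,fx=5,fy=5,interpolation=cv2.INTER_CUBIC))"
```

```text
[300 213   8  18 110] [303.2818 220.8909] cap y 0.052 world [0.4766 0.3191 0.055 ] err 2.4
5.6333 [0.4751 0.3637 0.0458] [ 0.4 -0.3  0.2]
```

View pics/c3.png

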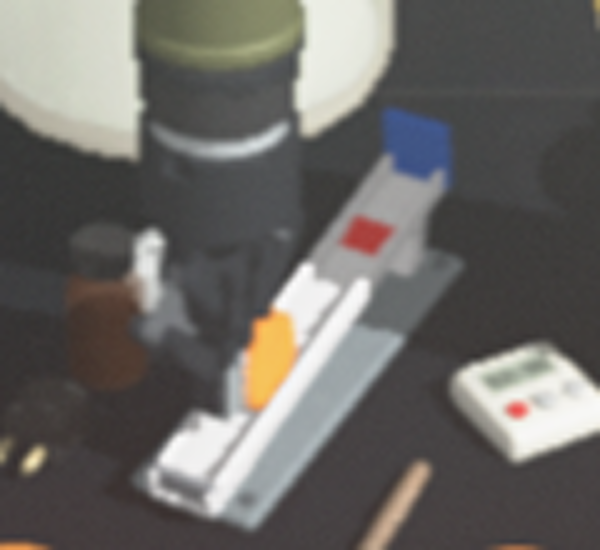

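The crop shows the fingertip behind the cap, which is on edge at crop (270,360) and has rolled about 50 mm uphill. The bystanders haven't moved. I continue.

Call:
{"name": "step_arm", "arguments": {
  "commands": [
    [[-0.05,-0.6,-0.08],0],
    [[-0.05,-0.7,-0.1],0],
    [[0,-0.7,-0.1],0],
    [[0,-0.7,-0.1],0],
    [[0,-0.7,-0.1],0],
    [[0,-0.7,-0.1],0],
    [[0,-0.7,-0.1],0],
    [[0,-0.5,-0.07],0]
  ]
}}

```text
time: 6.3
ee_pos: [0.4754, 0.3106, 0.0533]
tcp_rot: [[-1.0, 0.012, -0.0], [0.012, 1.0, -0.0], [0.0, -0.0, -1.0]]
contact_force: [-0.1, 0.1, 0.3]
opening: 0.0001
finger_force: 0.2
```

Call:
{"name": "step_arm", "arguments": {
  "commands": [
    [[0,-0.6,-0.08],0],
    [[0,-0.7,-0.1],0],
    [[0,-0.7,-0.1],0],
    [[0,-0.7,-0.1],0],
    [[0,-0.6,-0.08],0],
    [[0,-0.4,-0.06],0],
    [[0,0,0],0]
  ]
}}

```text
time: 6.88
ee_pos: [0.4749, 0.2736, 0.0584]
tcp_rot: [[-1.0, 0.013, -0.0], [0.013, 1.0, -0.0], [0.0, -0.0, -1.0]]
contact_force: [0.0, 0.9, -0.2]
opening: -0.0001
finger_force: 0.0
```

```bash
python3 -c "
from h import *
capnow('s4')
cv2.imwrite('pics/c4.png',cv2.resize(cv2.imread('pics/s4.png')[150:250,280:370],None,fx=6,fy=6,interpolation=cv2.INTER_CUBIC))"
```

```text
[317 191   8  17  89] [320.2135 198.1348] cap y -0.041 world [0.4762 0.227  0.0679] err 2.2
6.9333 [0.475  0.2742 0.0584] [ 0.1 -0.8 -0.1]
```

View pics/c4.png

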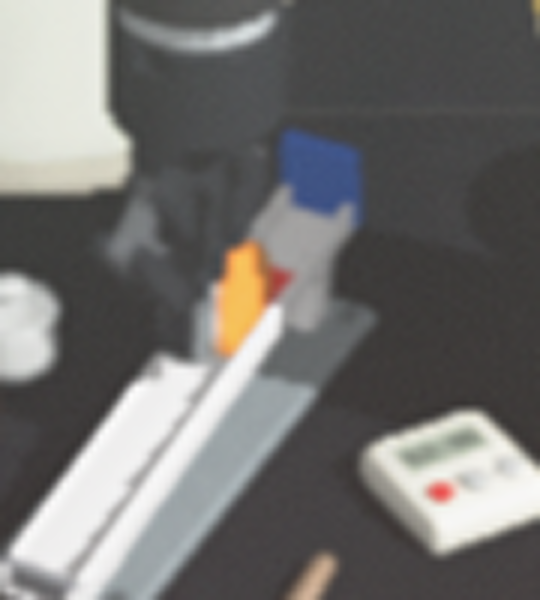

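The cap is on edge at crop (240,300), just short of the red wedge. Now I push slowly over it.

Call:
{"name": "step_arm", "arguments": {
  "commands": [
    [[-0.1,-0.5,-0.1],0],
    [[0,-0.6,-0.12],0],
    [[0,-0.6,-0.13],0],
    [[0,-0.6,-0.13],0],
    [[0,-0.6,-0.12],0],
    [[0,-0.5,-0.09],0],
    [[0,-0.4,-0.06],0],
    [[0,0,0],0]
  ]
}}

```text
time: 7.6
ee_pos: [0.4757, 0.2357, 0.0661]
tcp_rot: [[-1.0, 0.013, 0.0], [0.013, 1.0, -0.0], [-0.0, -0.0, -1.0]]
contact_force: [0.4, -0.7, 0.7]
opening: -0.0002
finger_force: 0.2
```

Call:
{"name": "step_arm", "arguments": {
  "commands": [
    [[0,-0.4,-0.06],0],
    [[0,-0.4,-0.06],0],
    [[0,-0.3,-0.04],0],
    [[0,0,0],0]
  ]
}}

```text
time: 7.93
ee_pos: [0.4751, 0.2247, 0.0672]
tcp_rot: [[-1.0, 0.013, -0.001], [0.013, 1.0, -0.001], [0.001, -0.001, -1.0]]
contact_force: [-0.3, -0.1, -1.0]
opening: 0.0002
finger_force: 0.0
```

```bash
python3 -c "
from h import *
capnow('s5')
cv2.imwrite('pics/c5.png',cv2.resize(cv2.imread('pics/s5.png')[150:250,280:370],None,fx=6,fy=6,interpolation=cv2.INTER_CUBIC))"
```

```text
[326 183   6  13  32] [328.5312 188.25  ] cap y -0.087 world [0.476  0.1815 0.0744] err 2.9
7.9833 [0.4751 0.225  0.0672] [-0.   0.5  0.3]
```

View pics/c5.png

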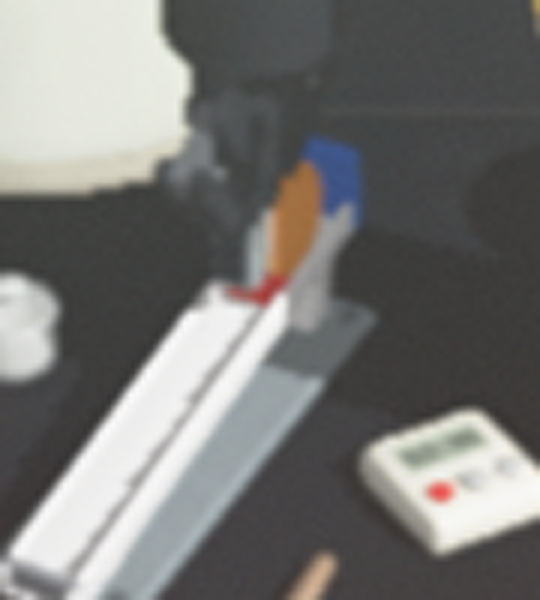

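The cap, in the arm's shadow at crop (298,225), is at the wedge's upper edge and close to the blue stop. I push a little further in small steps and watch the force.

Call:
{"name": "step_arm", "arguments": {
  "commands": [
    [[0,-0.3,-0.02],0],
    [[0,-0.3,-0.02],0],
    [[0,-0.2,0],0],
    [[0,0,0],0]
  ]
}}

```text
time: 8.32
ee_pos: [0.4751, 0.2171, 0.0677]
tcp_rot: [[-1.0, 0.012, -0.0], [0.012, 1.0, -0.0], [0.0, -0.0, -1.0]]
contact_force: [-0.5, 0.4, -0.1]
opening: 0.0
finger_force: 0.0
```

```bash
python3 - <<'E'
from h import *
import fit
s=manip.observe(); print(s['time'],np.round(s['ee_pos'],4),np.round(s['contact_force'],1))
for n in('s5','s6'):
    c=snap('side',n) if n=='s6' else dict(np.load('pics/s5.npz'))
    m=cv2.inRange(cv2.cvtColor(c['color'],cv2.COLOR_RGB2HSV),(8,100,60),(22,255,255));m[:165]=0;m[205:]=0;m[:,:315]=0;m[:,345:]=0
    v,u=np.nonzero(m);print(n,u.min(),u.max(),v.min(),v.max(),len(u))
p=np.load('p.npy');a=np.linspace(0,6.28,60)
for y in(-.07,-.08,-.089,-.096):
    P=np.vstack([fit.ch(p,np.c_[a*0+x,y+.0265*np.cos(a),.0265+.0265*np.sin(a)]) for x in(-.012,.012)]);q=proj(c,P);print(y,q.min(0),q.max(0))
E
```

```text
8.3167 [0.4751 0.2171 0.0677] [-0.5  0.4 -0.1]
s5 325 332 177 195 103
s6 326 333 177 195 104
-0.07 [314.9626 179.5815] [331.8003 200.8102]
-0.08 [316.7122 177.4092] [333.4263 198.5241]
-0.089 [318.2713 175.4731] [334.8756 196.4867]
-0.096 [319.474  173.9795] [335.9938 194.915 ]
```

Call:
{"name": "step_arm", "arguments": {
  "commands": [
    [[0,0.3,0.03],0],
    [[0,0.3,0.03],0],
    [[0,0.3,0.03],0],
    [[0,0.4,0.03],0],
    [[0,0.4,0.03],0],
    [[0,0,0],0],
    [[0,0,0],0]
  ]
}}

```text
time: 8.95
ee_pos: [0.4754, 0.2349, 0.0662]
tcp_rot: [[-1.0, 0.011, -0.0], [0.011, 1.0, -0.0], [0.0, -0.0, -1.0]]
contact_force: [0.1, -0.1, 0.3]
opening: 0.0002
finger_force: 0.0
```

```bash
python3 - <<'E'
from h import *
s=manip.observe(); print(s['time'],np.round(s['ee_pos'],4))
c=snap('side','s7')
m=cv2.inRange(cv2.cvtColor(c['color'],cv2.COLOR_RGB2HSV),(8,100,60),(22,255,255));m[:165]=0;m[205:]=0;m[:,:305]=0;m[:,345:]=0
v,u=np.nonzero(m);print(u.min(),u.max(),v.min(),v.max(),len(u))
cv2.imwrite('pics/c7.png',cv2.resize(cv2.imread('pics/s7.png')[150:250,280:370],None,fx=6,fy=6,interpolation=cv2.INTER_CUBIC))
E
```

```text
8.95 [0.4754 0.2349 0.0662]
324 334 176 194 150
```

View pics/c7.png

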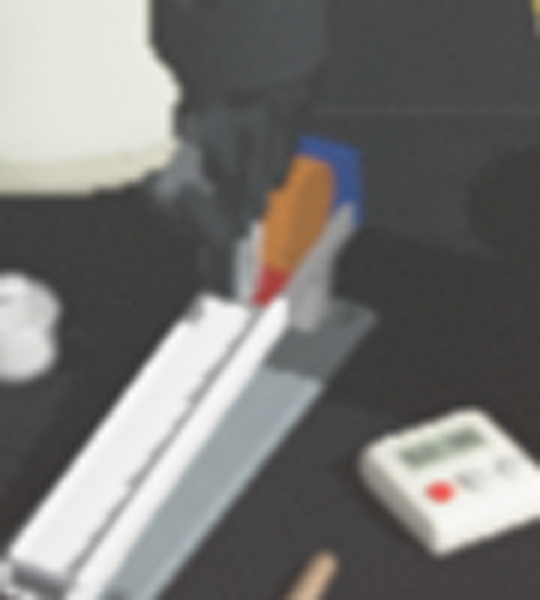

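The finger has backed off 18 mm and the cap hasn't followed. It sits at crop (298,215), beyond the red edge and by the blue stop, so it has dropped into the pocket. I withdraw the arm.

Call:
{"name": "step_arm", "arguments": {
  "commands": [
    [[0,1,0],0],
    [[0,1.5,-0.5],0],
    [[0,1.5,-1.5],0],
    [[0,1.5,-3],0],
    [[0,1.5,-3.5],0],
    [[0,2,-3],0],
    [[0,2,0],0],
    [[0,0,0],0]
  ]
}}

```text
time: 9.67
ee_pos: [0.4783, 0.3502, 0.1845]
tcp_rot: [[-1.0, 0.009, 0.005], [0.009, 1.0, 0.006], [-0.005, 0.006, -1.0]]
contact_force: [-0.0, -0.8, -0.3]
opening: -0.0003
finger_force: 0.0
```

Call:
{"name": "step_arm", "arguments": {
  "commands": [
    [[3.5,0,0],0],
    [[3.5,0,0],0],
    [[3.5,2,0],0],
    [[0,3,0],0],
    [[0,0,0],0],
    [[0,0,0],0],
    [[0,0,0],0],
    [[0,0,0],0]
  ]
}}

```text
time: 10.33
ee_pos: [0.3726, 0.3953, 0.1811]
tcp_rot: [[-1.0, 0.013, -0.0], [0.013, 1.0, -0.001], [0.0, -0.001, -1.0]]
contact_force: [0.2, -0.7, -0.1]
opening: 0.0005
finger_force: 0.0
```

```bash
python3 - <<'E'
from h import *
from fit import *
s=manip.observe(); print(s['time'],np.round(s['ee_pos'],4),np.round(s['contact_force'],1))
c=snap('side','s8');d=snap('top','t8');bx=[]
for k in(c,d):
    m=cv2.inRange(cv2.cvtColor(k['color'],cv2.COLOR_RGB2HSV),(8,100,60),(22,255,255));
    if k is c: m[:165]=0;m[205:]=0;m[:,:305]=0;m[:,345:]=0
    else: m[:192]=0;m[220:]=0;m[:,:320]=0;m[:,365:]=0
    v,u=np.nonzero(m);print(u.min(),u.max(),v.min(),v.max(),len(u)); bx.append((u.mean(),v.mean()))
X,e=tri(d,bx[1],c,bx[0]);p=np.load('p.npy');_,Rc,o=frame(p);print((X-o-[0,0,.036])@Rc,e)
a=cv2.resize(c['color'][150:260,245:375],(520,440),interpolation=cv2.INTER_CUBIC);b=cv2.resize(d['color'][150:260,300:370],(280,440),interpolation=cv2.INTER_CUBIC)
cv2.imwrite('pics/c8.png',cv2.cvtColor(np.hstack([a,b]),cv2.COLOR_RGB2BGR))
E
```

```text
10.3333 [0.3726 0.3953 0.1811] [ 0.2 -0.7 -0.1]Traceback (most recent call last):
  File "<stdin>", line 9, in <module>
    return umr_minimum(a, axis, None, out, keepdims, initial, where)
ValueError: zero-size array to reduction operation minimum which has no identity
```

```bash
python3 - <<'E'
from h import *
c=dict(np.load('pics/s8.npz'));d=dict(np.load('pics/t8.npz'))
a=cv2.resize(c['color'][150:260,235:375],(480,377),interpolation=cv2.INTER_CUBIC);b=cv2.resize(d['color'][150:260,230:370],(480,377)[:2],interpolation=cv2.INTER_CUBIC)[:, 160:]
cv2.imwrite('pics/c8.png',cv2.cvtColor(np.hstack([a,b]),cv2.COLOR_RGB2BGR))
E
```

```text
(no output)
```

View pics/c8.png

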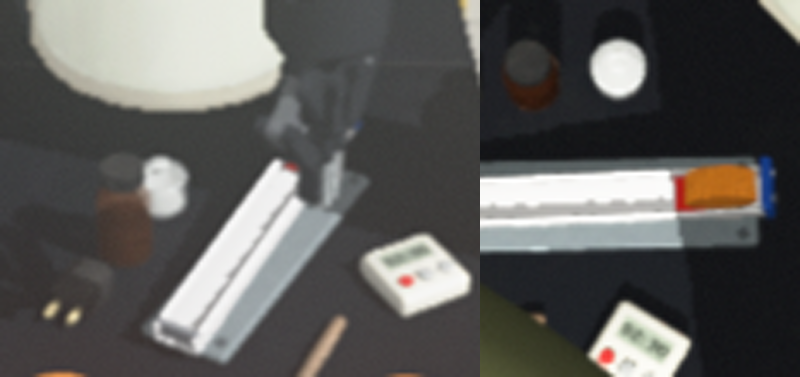

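The gripper hides the cap in the side view. The top view shows it on edge in the pocket at crop (720,187), between the red edge and the blue stop, and the visible bystanders are where they were. I hand in.

```bash
python3 -c "
from workcell import manip
print(manip.sign_off())"
```

```text
the job is handed in; nothing more can be done
None
```

I rolled the orange cap up the gutter and over the red wedge. In the last top view it rests on edge in the pocket by the blue stop; I handed the job in at about 10 s and got no verdict back.

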